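# Load a video board under the spring clamp of a test fixture

## Task

Load the blue-carried video board into the test fixture: with one fingertip press the yellow pedal plate down to hold the spring clamp open, and while it is held, push the board along its lane with the other fingertip, under the raised clamp foot, until it is fully home against the red stop. Then let the pedal up so that the clamp closes onto the board, and move clear. Do not lift or tip the board, and leave everything else on the bench where it is.

Things in the scene. Friction and masses are not known exactly. Their poses are not given: they have to be found in the camera images.
- fixture: Test fixture, fixed: dark steel base 275 x 102 x 14 mm carrying an open board lane, with a grey tester head (64 mm high) beyond the lane's end. Origin: on the bench, on the lane's centre line, 6 mm short of the clamp foot's near face. x points along the lane in the loading direction, y to the pedal side, z up. Red stop at the lane's end: face at x +45 mm.
- lane_mouth (a point): Open near end of the lane: centre line, on the lane floor (14 mm above the bench), 170 mm before the fixture's origin; axes as the fixture's. The lane is 48 mm wide between two aluminium walls 6 mm thick that rise 10 mm over its floor.
- shaft (a point): On the axis of the clamp's hinge shaft (8 mm thick, along the fixture's x), halfway along the pedal: fixture x -84, y +42, z 50 mm. The shaft ends in two posts at fixture x -168 and +47 mm, 58 mm high.
- arm (a point): The clamp is one rigid rocker; this point of it is on the shaft axis at fixture x 0. On the lane side a steel arm (fixture x 2 to 34 mm) with the black foot. On the other side the yellow pedal plate, 3 mm thick, fixture x -163 to -5 mm, reaching 80 mm out from the shaft. Shut, it slopes up outwards by 0.35 rad (outer edge 78 mm above the bench, at fixture y 117 mm); the bench below its outer part is bare.
- foot (a point): Centre of the underside of the black hold-down foot, 20 (x) x 22 (y) mm. Shut and empty it is 28 mm above the bench, at fixture x 16, y -5 mm; a board in the lane has its top at 38 mm, so the shut foot blocks it.
- pedal (a point): On the yellow pedal plate's upper face, mid-length (fixture x -84 mm), 55 mm out from the shaft axis. Any place along the plate's length works alike, and a fingertip may slide along it.
- clamp (a joint): Clamp angle, rad: 0 shut, grows as the pedal goes down and the foot up, stop at 0.95. The foot clears a board from 0.28; resting on one it reads 0.26. Spring: 0.17 N m shut, 0.4 at 0.8 rad (3 to 7 N at 60 mm from the shaft); shuts in 0.5 s. At 0.8 the pedal is 25 mm above the bench 58 mm from the shaft, so a second fingertip at that height in the lane can push the board.
- board: Video board in a blue carrier with silver shield can, loose in the lane: 70 mm long (x), 44 wide, 24 high, about 120 g. Origin: centre of the underside; x points in the loading direction. The steel rear panel to push on is flat, upright, full size, 35 mm behind the origin. It starts with its front 15 to 45 mm short of the fixture's origin.
- home (a point): Where the board's origin is when fully home against the red stop: fixture x +10 mm, lane centre, on the lane floor; axes as the fixture's. The rear panel is then at fixture x -25 mm, so the pushing finger stays short of the clamp arm.
- spare_board: Bystander: a second board like the first (70 x 44 x 24 mm), lying on the bench beside the fixture. Origin: centre of the underside.
- solder_reel: Bystander: white plastic reel standing on end, 54 mm diameter, 42 mm high. Origin: centre of the underside.
- screwdriver: Bystander: screwdriver lying on the bench on the pedal side, 160 mm long. Origin: under its middle.
- flux_jar: Bystander: small capped jar, 44 mm diameter, 50 mm high. Origin: centre of the underside.
- multimeter: Bystander: red multimeter lying on its back, 150 x 78 x 42 mm. Origin: centre of the underside.
- parts_tray: Bystander: black divided tray, 120 x 90 x 35 mm. Origin: centre of the underside.
- tool_cup: Bystander: white cup, 72 mm diameter, 95 mm high. Origin: centre of the underside.
Things that resemble listed ones, but are neither listed nor needed, are in the scene too. What is shaped like the board but orange is not meant.

How it is judged:
By the outcome, as a careful person would: the job done as asked, in the order asked, and still so for the second after the job is handed in, with the robot touching nothing.
It also fails if it takes over 42 s, if anything falls off the work surface, if the arm or the gripper's body presses on something with over 40 N, if the wrist force passes 120 N, or if a joint passes its speed limit or range.

## Robot

A 6-joint arm with a two-finger parallel gripper is mounted at the origin on the work surface. World frame = base frame: x ahead of the robot, y to its left, z up, the work surface at z = 0. Lengths are in mm, angles in rad, forces in N, time in s.
With the tool pointing down it reaches from about 275 to 725 mm from the base axis. Payload 15.9 kg.
Tool frame: the origin (TCP) lies on the centre line of the jaws, within the pads' length; the fingertips stand 11 mm ahead of it and the grasp point (between the pads) lies 8 mm behind it (arm.nose_length is the distance from the TCP to the fingertips, in mm); z points along the fingers, y is the line along which they close (so a half turn about z gives the same grasp; the last joint's range is limited). The gripper opens to 85 mm and grips with 20 to 120 N. Pads are 22 mm wide; open, the fingers measure 114 mm over their backs; the gripper's body (76 mm by 85 mm) begins 54 mm behind the grasp point. The pads swing forward as they close: fully open they stand 13 mm farther back than shut.
Start: joints at [1.211, 0.213, -0.034, 1.323, 0, 1.571], TCP at [176.037, 467.971, 205.406] pointing down, gripper open.
Joint ranges: [-2.98, 2.98], [-0.74, 1.72], [-1.14, 1.35], [-2.1, 2.04], [-1.57, 1.44], [-3.14, 3.14]. Speed limits (rad/s): [1.89, 1.89, 2.39, 2.57, 3.14, 3.14].

## Interface

Orientations are given as a rotation vector (axis times angle).
In Python, from plant import arm gives the robot as it stands. The module is installed in compiled form; this text tells all that it offers.
- The arm moves only by the shell command python3 -m inch 'ROWS' [FORCE]. ROWS is JSON, a list of rows, each a list of 5 numbers: the shift along the tool's x, y, z in m, then the turn about the tool's z in degrees, then the opening in per cent of the stroke, from 0 (shut) to 100 (fully open). In form: [[dx, dy, dz, yaw, jaw], ...]. A call has exactly 10 rows; each row shifts and turns the commanded pose from where the row before left it, along the tool's axes as they then stand; what a row does not reach is not made up. A row lasts 1/12 s, in which the tool goes at most 41.7 mm and 7.16 degrees, less where a joint would pass 70% of its speed; a pose out of reach is approached as far as the arm can. A call is refused whole if a number of a shift passes 0.0417 or a number of a turn 7.16, either way. A call with a gripper value outside its range is refused whole. The fingers move at their own pace and stop on an object; FORCE is the grip in N (left out, the last holds). Time passes only in rows, so rows that do not move let the fingers close, or fill a call up. It gives the time, the measured TCP pose, the force, the opening and the grip force at its end, in the units of the state.
- arm.read_state(): the state, without advancing time (a new reading comes with each control period).
- arm.camera(name): name is "scene" or "top" or "wrist"; returns the picture (480x640x3 uint8, red, green, blue); there is no depth.
- arm.camera_model(name): a dict with "camera_matrix" (3x3 intrinsics, pixels), "cam_to_world" (4x4, takes a point from camera to world coordinates). Camera axes: x right, y down, z forward; pixel columns grow to the right and rows downward; lengths in mm; the calibration is good to about 2 mm. A picture is of the moment at which its call begins: read the wrist's pose just before it. camera_model takes no time and is no camera call; for the wrist camera it gives the pose at the moment of the call.
- arm.job_done(): hands the job in; it is judged then, once.
The state is a dict: "t": time; "qpos": joint angles; "joint_vel": joint speeds; "joint_efforts": joint torques, N m; "position": TCP position; "eef_rot": TCP orientation; "ft_force": force on the tool from outside, world axes, zero at the start; "torque": the same for the moment, N m; "width": finger opening in mm; "grasp_force": force on a finger pad.
Only numpy, scipy, OpenCV 4.12 (cv2) and the standard library are available. Lean on these libraries where they do the work, as an engineer would, in place of code of your own. Each camera call takes 0.05 s, during which the arm holds its last target. There are 200 camera calls.

## Working session

There is one attempt and no reset: what is moved stays moved. The work goes in short steps, Python scripts to look and compute and a shell command to move; the robot and the scene stay as the last step left them, time stands still between calls to the robot, and variables do not carry over. Pictures are saved under pics/ and viewed, at most 10 in all, crops included, and the job is handed in when it is done.

```bash
mkdir -p pics
python3 - <<'E'
from plant import arm
import cv2,numpy as np
for n in ["top","scene"]:
    cv2.imwrite(f"pics/{n}0.png",arm.camera(n)[:,:,::-1])
    m=arm.camera_model(n);print(n,np.round(m["camera_matrix"],1).tolist(),np.round(m["cam_to_world"],3).tolist())
s=arm.read_state();print(s["position"],s["eef_rot"],s["width"],s["t"],arm.nose_length)
E
```

```text
top [[453.7, 0.0, 324.8], [0.0, 453.7, 245.4], [0.0, 0.0, 1.0]] [[-0.021, -0.991, 0.132, 390.987], [-0.999, 0.024, 0.021, -41.613], [-0.024, -0.131, -0.991, 1160.719], [0.0, 0.0, 0.0, 1.0]]
scene [[434.7, 0.0, 322.0], [0.0, 434.7, 243.9], [0.0, 0.0, 1.0]] [[0.036, 0.818, -0.574, 1012.877], [0.999, -0.026, 0.026, -33.883], [0.006, -0.574, -0.819, 728.655], [0.0, 0.0, 0.0, 1.0]]
[175.91340731 467.66428448 204.96282902] [-5.62119005e-01 -3.09070187e+00  1.60146256e-03] 84.94989814006243 0.1 11.0
```

View pics/top0.png

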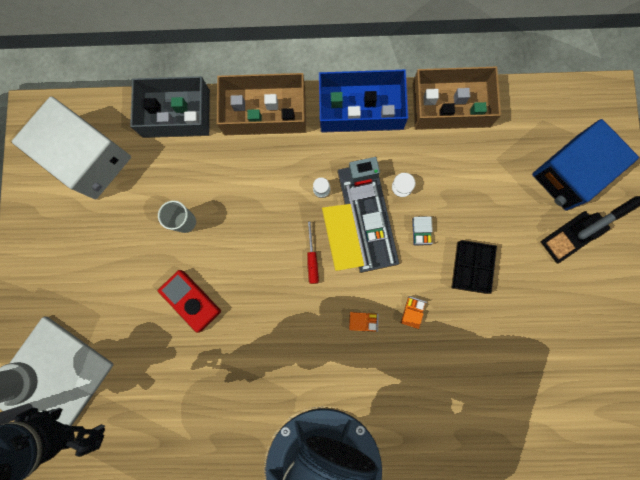

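View pics/scene0.png

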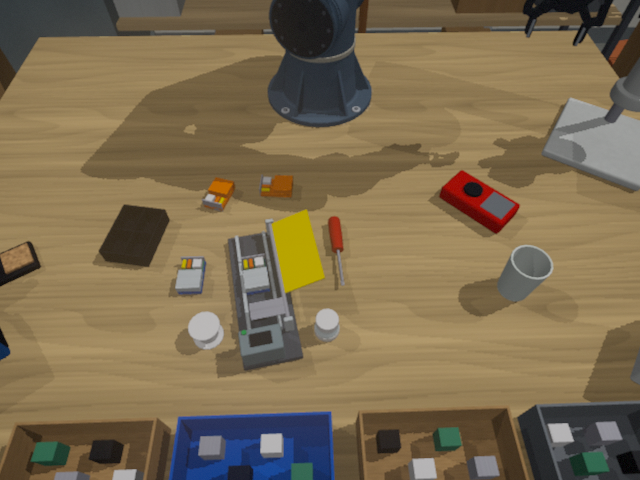

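The top view shows the fixture at about (365,215), with its lane running up the picture, the yellow pedal on its left (343,237) and the board at about (373,226). I'll enlarge both views to pick points.

Run:
```python
import cv2,numpy as np
a=cv2.imread("pics/top0.png")[150:280,300:420]; b=cv2.imread("pics/scene0.png")[200:375,200:340]
a=cv2.resize(a,None,fx=4,fy=4,interpolation=cv2.INTER_CUBIC);b=cv2.resize(b,None,fx=2,fy=2,interpolation=cv2.INTER_CUBIC)
c=np.zeros((520,780,3),np.uint8);c[:520,:480]=a;c[:350,490:770]=b
for i in range(0,120,20):cv2.putText(c,str(300+i),(i*4,10),0,.35,(0,0,255));c[:520,i*4]//=2
for i in range(0,130,20):cv2.putText(c,str(150+i),(0,i*4+4),0,.35,(0,0,255));c[i*4,:480]//=2
cv2.imwrite("pics/c1.png",c)
```

```text
(no output)
```

View pics/c1.png

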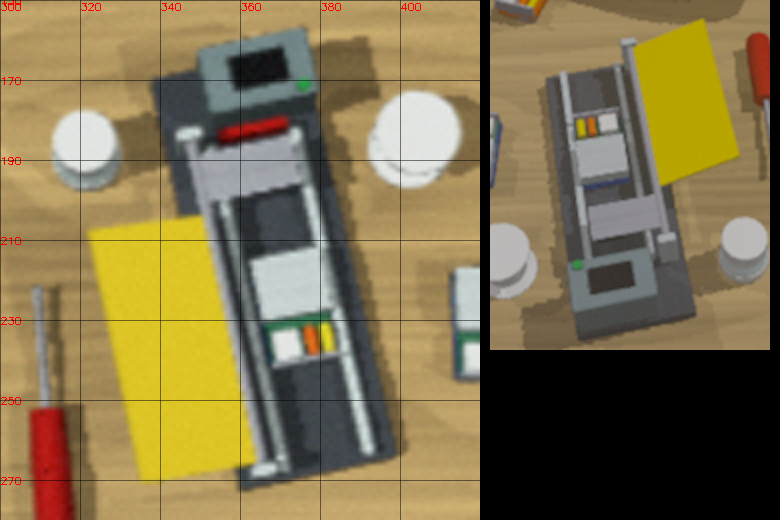

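The enlarged top view gives these picks:
- Pedal outer corners: (335,270) and (322,207.5).
- Post tops: (366,267) and (347,183).
- Lane wall near ends: (370.5,267) and (393,263.5).
- Board rear edge: from (367.5,241.5) to (384,238.5).

I'll fit the fixture pose to these.

```bash
cat > h.py <<'E'
import numpy as np
from plant import arm
from scipy.optimize import least_squares
def proj(P,n="top"):
    m=arm.camera_model(n);T=np.linalg.inv(m["cam_to_world"]);c=(T[:3,:3]@np.atleast_2d(P).T).T+T[:3,3]
    p=(np.array(m["camera_matrix"])@c.T).T;return p[:,:2]/p[:,2:]
def ray(px,z,n="top"):
    m=arm.camera_model(n);T=np.array(m["cam_to_world"]);d=T[:3,:3]@np.linalg.solve(m["camera_matrix"],[px[0],px[1],1.])
    return T[:3,3]+d*(z-T[2,3])/d[2]
def F(q,P):
    c,s=np.cos(q[2]),np.sin(q[2]);P=np.atleast_2d(P).astype(float)
    return np.c_[q[0]+c*P[:,0]-s*P[:,1],q[1]+s*P[:,0]+c*P[:,1],P[:,2]]
def inv(q,p):
    c,s=np.cos(q[2]),np.sin(q[2]);d=np.array(p[:2])-q[:2];return np.array([c*d[0]+s*d[1],-s*d[0]+c*d[1]])
E
python3 - <<'E'
from h import *
M=np.array([[-163,117,78],[-5,117,78],[-168,42,58],[47,42,58],[-170,27,24],[-170,-27,24]])
U=np.array([[335,270],[322,207.5],[366,267],[347,183],[370.5,267],[393,263.5]])
r=least_squares(lambda q:(proj(F(q,M))-U).ravel(),[500,-100,.2],x_scale=[100,100,1],loss="soft_l1")
q=r.x;print(q,np.round(proj(F(q,M))-U,1).tolist());np.save("q.npy",q)
for p in ([367.5,241.5],[384,238.5]):print("board rear",inv(q,ray(p,38)))
for p in ([362.5,216],[380.5,212]):print("front?",inv(q,ray(p,38)))
print("scr",[inv(q,ray(p,10)) for p in ([308,221],[312,285])], "jar",inv(q,ray([321,182],50)))
print("spare",inv(q,ray([423,222],24)),"scene",np.round(proj(F(q,M),"scene")).tolist())
E
```

```text
[ 6.55144318e+02 -1.27680857e+02  1.84783670e-01] [[0.3, 0.6], [-0.2, -0.3], [-0.1, -0.1], [0.2, -0.2], [0.5, 0.6], [-0.9, -0.4]]
board rear [-105.51383691   22.7119329 ]
board rear [-106.66172664  -19.10021159]
front? [-39.7163156   20.97910025]
front? [-39.16175491 -25.39713011]
scr [array([-18.11933373, 158.26580283]), array([-181.54037982,  181.19609537])] jar [ 64.93289891 105.44865889]
spare [ -84.21759763 -126.65586611] scene [[305.0, 209.0], [323.0, 278.0], [268.0, 220.0], [287.0, 318.0], [262.0, 231.0], [235.0, 235.0]]
```

The fit has under 1 px residual and agrees with the scene view. The fixture is at (655,-128) with yaw 0.185. The board's rear panel is at fixture x ≈ -106, so it has 81 mm to go.

The plan is to keep the gripper open and yaw it 10° so the lane finger leads. I'll turn first.

```bash
cat >> h.py <<'E'
from scipy.spatial.transform import Rotation as Ro
q=np.load("q.npy")
def togo(fx,fy,z,lead=10):
    "TCP target in the fixture frame -> deltas along tool axes (mm), yaw deg"
    s=arm.read_state();R=Ro.from_rotvec(s["eef_rot"]).as_matrix()
    t=F(q,[fx,fy,z])[0];y=R[:2,1];a=np.degrees(np.arctan2(y[1],y[0]))
    want=90+np.degrees(q[2])+lead;ra=np.radians(want)
    Y=np.array([np.cos(ra),np.sin(ra),0]);Z=np.array([0,0,-1.]);X=np.cross(Y,Z)
    d=t-s["position"];print("t %.2f now fix"%s["t"],np.round(inv(q,s["position"]),1),round(s["position"][2],1),"yaw to go(tool)",round(a-want,2))
    print("tool d now",np.round(R.T@d,1),"after yaw",np.round([X@d,Y@d,Z@d],1),"F",np.round(s["ft_force"],1),"q1 %.2f q6 %.2f"%(s["qpos"][0],s["qpos"][5]),"w",round(s["width"],1))
E
python3 -m inch '[[0,0,0,-6.9,100],[0,0,0,-6.9,100],[0,0,0,-6.9,100],[0,0,0,-6.9,100],[0,0,0,-6.9,100],[0,0,0,-6.7,100],[0,0,0,0,100],[0,0,0,0,100],[0,0,0,0,100],[0,0,0,0,100]]'
python3 -c "
from h import *
togo(-133,48,150)"
```

```text
t: 0.93
position: [176.0, 467.9, 205.3]
eef_rot: [0.557, -3.092, 0.0]
ft_force: [-0.5, -0.8, -0.2]
width: 85.5
grasp_force: 0.0
t 0.93 now fix [-361.5  673.5] 205.3 yaw to go(tool) -0.17
tool d now [-118.5 -655.3   55.4] after yaw [-116.5 -655.7   55.3] F [-0.5 -0.8 -0.2] q1 1.21 q6 0.85 w 85.5
```

```bash
python3 -m inch '[[-0.006,-0.033,0,0,100],[-0.006,-0.033,0,0,100],[-0.006,-0.033,0,0,100],[-0.006,-0.033,0,0,100],[-0.006,-0.033,0,0,100],[-0.006,-0.033,0,0,100],[-0.006,-0.033,0,0,100],[-0.006,-0.033,0,0,100],[-0.006,-0.033,0,0,100],[-0.006,-0.033,0,0,100]]'
python3 -m inch '[[-0.006,-0.033,0,0,100],[-0.006,-0.033,0,0,100],[-0.006,-0.033,0,0,100],[-0.006,-0.033,0,0,100],[-0.006,-0.033,0,0,100],[-0.006,-0.033,0,0,100],[-0.006,-0.033,0,0,100],[-0.006,-0.033,0,0,100],[-0.005,-0.033,0,0,100],[0,0,0,0,100]]'
python3 -c "
from h import *
togo(-133,48,110)"
```

```text
t: 1.77
position: [348.7, 178.6, 205.6]
eef_rot: [-0.558, 3.091, 0.0]
ft_force: [0.8, 0.6, -0.1]
width: 85.6
grasp_force: 0.0
t: 2.6
position: [504.1, -83.5, 204.7]
eef_rot: [0.553, -3.092, 0.002]
ft_force: [0.9, 0.2, -0.1]
width: 85.4
grasp_force: 0.0
t 2.60 now fix [-140.3   71.2] 204.7 yaw to go(tool) -0.31
tool d now [ -3.3 -24.   94.7] after yaw [ -3.2 -24.1  94.7] F [ 0.9  0.2 -0.1] q1 -0.16 q6 -0.52 w 85.4
```

```bash
python3 -m inch '[[-0.001,-0.008,0.012,0,100],[-0.001,-0.008,0.012,0,100],[-0.001,-0.008,0.012,0,100],[0,0,0.012,0,100],[0,0,0.012,0,100],[0,0,0.012,0,100],[0,0,0.012,0,100],[0,0,0.010,0,100],[0,0,0,0,100],[0,0,0,0,100]]'
python3 - <<'E'
from h import *;import cv2
togo(-133,48,110)
P=arm.read_state()["position"];R=Ro.from_rotvec(arm.read_state()["eef_rot"]).as_matrix()
im=arm.camera("scene")[:,:,::-1];w=arm.camera("wrist")[:,:,::-1]
for k,z in enumerate([11,5,-2]):
    u=proj([P+R@[0,50,z],P+R@[0,-50,z]],"scene");print(z,np.round(u,1).tolist())
im=cv2.resize(im[150:300,190:360],None,fx=3,fy=3,interpolation=cv2.INTER_CUBIC)
c=np.zeros((450,800,3),np.uint8);c[:,:510]=im;c[:217,510:]=cv2.resize(w,(290,217));cv2.imwrite("pics/c2.png",c)
E
```

```text
t: 3.43
position: [513.2, -100.5, 111.3]
eef_rot: [0.56, -3.091, -0.0]
ft_force: [0.3, -0.6, 0.2]
width: 85.5
grasp_force: 0.0
t 3.43 now fix [-134.5   52.8] 111.3 yaw to go(tool) -0.04
tool d now [-0.7 -5.   1.3] after yaw [-0.7 -5.   1.3] F [ 0.3 -0.6  0.2] q1 -0.19 q6 -0.55 w 85.5
11 [[299.3, 210.7], [247.7, 226.9]]
5 [[299.2, 208.6], [247.3, 224.9]]
-2 [[299.0, 206.2], [246.7, 222.5]]
```

View pics/c2.png

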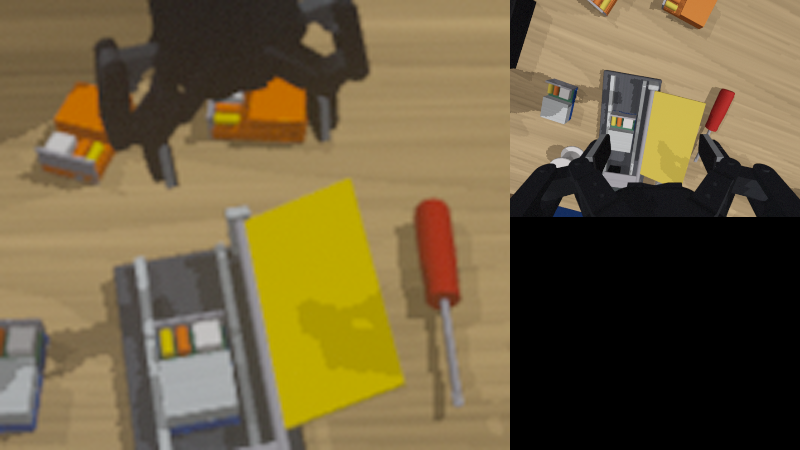

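The scene crop shows the open fingertips at about (247,212) and (297,197), higher than TCP+11 predicts. I'll check this with rays from the wrist view, where the tips are at about (210,309) and (430,305).

Run:
```python
from h import *;import cv2
s=arm.read_state();R=Ro.from_rotvec(s["eef_rot"]).as_matrix();P=s["position"]
m=arm.camera_model("wrist");w=arm.camera("wrist")[:,:,::-1];t=arm.camera("top")[:,:,::-1]
T=np.array(m["cam_to_world"]);print("cam in tool",np.round(R.T@(T[:3,3]-P),1),np.round(R.T@T[:3,:3],2).tolist(),np.round(m["camera_matrix"]).tolist())
for x in (-11,0,11):
  for z in (-28,-15,-2,11):
    print(x,z,[np.round(proj(P+R@[x,y,z],"wrist")[0]).tolist() for y in (-57,-42.5,42.5,57)],[np.round(proj(P+R@[x,y,z],"scene")[0]).tolist() for y in (-50,50)])
c=np.zeros((600,800,3),np.uint8);c[:400]=w[200:450,70:570][:, :].repeat(1,0) if 0 else cv2.resize(w[210:460,70:570],(800,400));c[400:600,:560]=cv2.resize(t[200:300,240:520],(560,200))
cv2.imwrite("pics/c3.png",c)
```

```text
cam in tool [  78.7    0.6 -169.6] [[0.0, -0.95, -0.31], [1.0, -0.0, 0.0], [-0.0, -0.31, 0.95]] [[337.0, 0.0, 319.0], [0.0, 337.0, 234.0], [0.0, 0.0, 1.0]]
-11 -28 [[199.0, 320.0], [229.0, 320.0], [405.0, 320.0], [435.0, 320.0]] [[246.0, 218.0], [301.0, 201.0]]
-11 -15 [[207.0, 306.0], [235.0, 306.0], [399.0, 306.0], [427.0, 306.0]] [[247.0, 223.0], [301.0, 206.0]]
-11 -2 [[215.0, 294.0], [241.0, 294.0], [394.0, 294.0], [420.0, 294.0]] [[248.0, 227.0], [301.0, 210.0]]
-11 11 [[221.0, 284.0], [245.0, 284.0], [389.0, 284.0], [413.0, 284.0]] [[249.0, 231.0], [301.0, 215.0]]
0 -28 [[196.0, 300.0], [227.0, 300.0], [407.0, 300.0], [438.0, 300.0]] [[245.0, 213.0], [298.0, 197.0]]
0 -15 [[205.0, 287.0], [234.0, 287.0], [401.0, 287.0], [429.0, 287.0]] [[246.0, 218.0], [299.0, 202.0]]
0 -2 [[213.0, 276.0], [239.0, 276.0], [395.0, 276.0], [422.0, 276.0]] [[247.0, 223.0], [299.0, 206.0]]
0 11 [[219.0, 267.0], [244.0, 266.0], [390.0, 266.0], [415.0, 266.0]] [[248.0, 227.0], [299.0, 211.0]]
11 -28 [[194.0, 278.0], [225.0, 278.0], [409.0, 278.0], [440.0, 278.0]] [[243.0, 209.0], [296.0, 193.0]]
11 -15 [[203.0, 267.0], [232.0, 267.0], [402.0, 267.0], [431.0, 267.0]] [[244.0, 213.0], [297.0, 197.0]]
11 -2 [[211.0, 257.0], [238.0, 257.0], [396.0, 257.0], [423.0, 257.0]] [[245.0, 218.0], [297.0, 202.0]]
11 11 [[218.0, 249.0], [243.0, 249.0], [391.0, 249.0], [417.0, 249.0]] [[246.0, 223.0], [297.0, 207.0]]
```

View pics/c3.png

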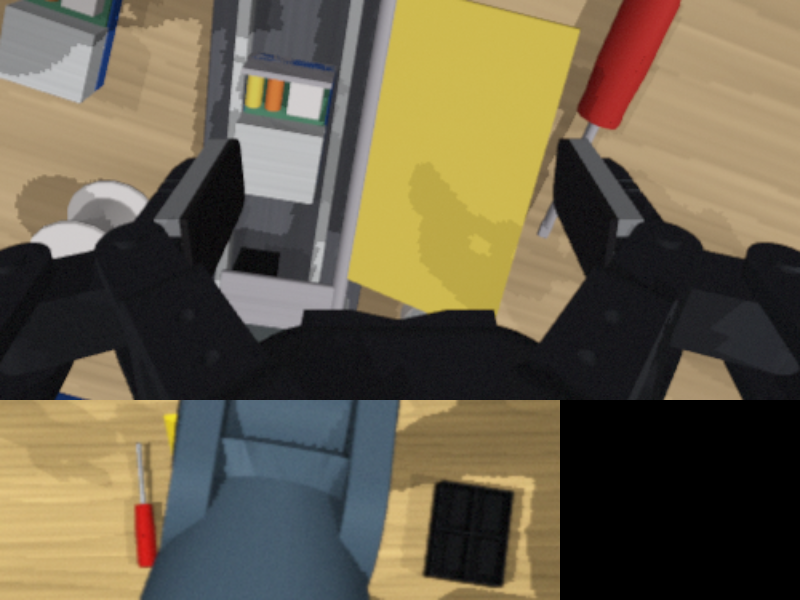

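Run:
```python
from h import *
M=np.array([[-163,117,78],[-168,42,58],[-106,22,38],[-106,-22,38],[-170,-27,24]])
print(np.round(proj(F(q,M),"wrist")).tolist()); u=(proj(F(q,M),"wrist")-[70,210])*1.6;print("crop",np.round(u).tolist())
print(arm.camera_model("wrist")["cam_to_world"][:,3], [k for k in dir(arm) if k[0]!='_'])
```

```text
[[426.0, 226.0], [311.0, 192.0], [273.0, 260.0], [216.0, 251.0], [222.0, 165.0]]
crop [[569.0, 26.0], [385.0, -29.0], [325.0, 80.0], [234.0, 66.0], [243.0, -72.0]]
[ 439.94764925 -127.77139426  281.69595624    1.        ] ['IKError', 'camera', 'camera_model', 'job_done', 'nose_length', 'read_state']
```

Wrist calibration is good to about 5 mm. The open tips appear 30–40 mm behind the TCP, so I'll settle it by contact: step back 5 mm from the board and descend in stages, watching the force.

```bash
python3 -m inch '[[0.003,-0.002,0,0,100],[0.002,-0.001,0,0,100],[0,0,0.004,0,100],[0,0,0.004,0,100],[0,0,0.004,0,100],[0,0,0.004,0,100],[0,0,0.004,0,100],[0,0,0.004,0,100],[0,0,0,0,100],[0,0,0,0,100]]'
python3 -m inch '[[0,0,0.003,0,100],[0,0,0.003,0,100],[0,0,0.003,0,100],[0,0,0.003,0,100],[0,0,0.003,0,100],[0,0,0,0,100],[0,0,0,0,100],[0,0,0,0,100],[0,0,0,0,100],[0,0,0,0,100]]'
python3 -c "
from h import *
togo(-139,49,60)"
```

```text
t: 4.47
position: [509.7, -105.2, 87.2]
eef_rot: [0.561, -3.091, -0.0]
ft_force: [0.3, -0.3, 0.3]
width: 85.6
grasp_force: 0.0
t: 5.3
position: [510.0, -105.3, 72.6]
eef_rot: [-0.561, 3.091, -0.0]
ft_force: [0.6, -0.2, 0.3]
width: 85.4
grasp_force: 0.0
t 5.30 now fix [-138.5   48.7] 72.6 yaw to go(tool) -0.0
tool d now [ 0.4  0.4 12.6] after yaw [ 0.4  0.4 12.6] F [ 0.6 -0.2  0.3] q1 -0.20 q6 -0.56 w 85.4
```

```bash
python3 -m inch '[[0,0,0.003,0,100],[0,0,0.003,0,100],[0,0,0.003,0,100],[0,0,0.003,0,100],[0,0,0,0,100],[0,0,0,0,100],[0,0,0,0,100],[0,0,0,0,100],[0,0,0,0,100],[0,0,0,0,100]]'
python3 - <<'E'
from h import *;import cv2
togo(-139,49,60)
im=arm.camera("scene")[:,:,::-1];w=arm.camera("wrist")[:,:,::-1]
c=np.zeros((450,800,3),np.uint8);c[:,:450]=cv2.resize(im[170:295,210:335],(450,450));c[:300,450:]=cv2.resize(w[160:460,145:495],(350,300))
cv2.imwrite("pics/c4.png",c)
E
```

```text
t: 6.13
position: [510.0, -105.3, 60.5]
eef_rot: [-0.561, 3.091, -0.0]
ft_force: [-0.3, 0.3, 0.4]
width: 85.5
grasp_force: 0.0
t 6.13 now fix [-138.6   48.7] 60.5 yaw to go(tool) -0.0
tool d now [0.3 0.4 0.5] after yaw [0.3 0.4 0.5] F [-0.3  0.3  0.4] q1 -0.20 q6 -0.56 w 85.5
```

View pics/c4.png

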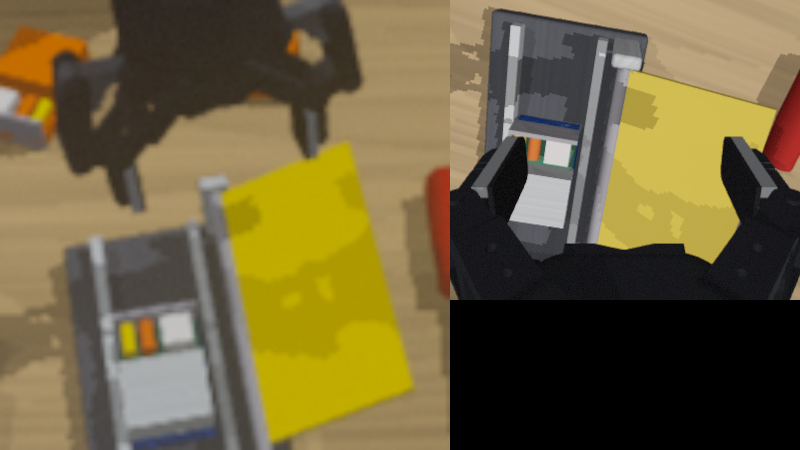

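The tips are still clearly above the pedal: they are at (248,228) and (297,213) in the scene view. The TCP therefore overstates finger reach when open, so I'll keep descending under force watch.

```bash
python3 -m inch '[[0,0,0.003,0,100],[0,0,0.003,0,100],[0,0,0.003,0,100],[0,0,0.003,0,100],[0,0,0.002,0,100],[0,0,0,0,100],[0,0,0,0,100],[0,0,0,0,100],[0,0,0,0,100],[0,0,0,0,100]]' | egrep 'posi|ft'
python3 -m inch '[[0,0,0.002,0,100],[0,0,0.002,0,100],[0,0,0.002,0,100],[0,0,0.002,0,100],[0,0,0.002,0,100],[0,0,0,0,100],[0,0,0,0,100],[0,0,0,0,100],[0,0,0,0,100],[0,0,0,0,100]]'| egrep 'posi|ft'
python3 -c "
from h import *
P=arm.read_state()['position']
print(ray([248.3,228.3],20,'scene'),ray([296.7,213.6],70,'scene'),P)
for z in (60,80,100,120): print(z,inv(q,ray([248.3,228.3],z,'scene')),inv(q,ray([296.7,213.6],z,'scene')))"
```

```text
position: [510.0, -105.3, 46.6]
ft_force: [0.2, 0.4, -0.5]
position: [510.0, -105.3, 36.5]
ft_force: [-0.6, 0.1, 0.2]
[ 472.76254298 -160.40062736   20.        ] [477.89623831 -59.70956862  70.        ] [ 509.96403598 -105.25133106   36.49709559]
60 [-154.00882582    2.76524625] [-169.79807165  100.4875291 ]
80 [-138.36891744    3.47438781] [-153.68589479   98.27372201]
100 [-122.72900907    4.18352938] [-137.57371793   96.05991493]
120 [-107.0891007     4.89267095] [-121.46154107   93.84610785]
```

```bash
python3 -m inch '[[0,0,0.002,0,100],[0,0,0.002,0,100],[0,0,0.002,0,100],[0,0,0.002,0,100],[0,0,0,0,100],[0,0,0,0,100],[0,0,0,0,100],[0,0,0,0,100],[0,0,0,0,100],[0,0,0,0,100]]' | egrep 'posi|ft'
python3 -m inch '[[0,0,0.002,0,100],[0,0,0.002,0,100],[0,0,0.002,0,100],[0,0,0.002,0,100],[0,0,0,0,100],[0,0,0,0,100],[0,0,0,0,100],[0,0,0,0,100],[0,0,0,0,100],[0,0,0,0,100]]'| egrep 'posi|ft'
```

```text
position: [510.0, -105.3, 28.5]
ft_force: [0.4, -0.6, 3.3]
position: [509.9, -105.2, 20.5]
ft_force: [-0.6, 1.0, 4.6]
```

Contact came at TCP z ≈ 31 with 3.3 N, matching the spring, so the open tips stand about 41 mm behind the TCP. I want the tips at 27, which is TCP -14.

```bash
python3 -m inch '[[0,0,0.003,0,100],[0,0,0.003,0,100],[0,0,0.003,0,100],[0,0,0.003,0,100],[0,0,0.003,0,100],[0,0,0.003,0,100],[0,0,0,0,100],[0,0,0,0,100],[0,0,0,0,100],[0,0,0,0,100]]' | egrep 'posi|ft'
python3 -m inch '[[0,0,0.002,0,100],[0,0,0.002,0,100],[0,0,0.002,0,100],[0,0,0.002,0,100],[0,0,0.002,0,100],[0,0,0.002,0,100],[0,0,0,0,100],[0,0,0,0,100],[0,0,0,0,100],[0,0,0,0,100]]'| egrep 'posi|ft'
python3 - <<'E'
from h import *;import cv2
togo(-139,49,-14)
im=arm.camera("scene")[:,:,::-1];w=arm.camera("wrist")[:,:,::-1]
c=np.zeros((450,800,3),np.uint8);c[:,:450]=cv2.resize(im[195:320,210:335],(450,450));c[:300,450:]=cv2.resize(w[160:460,145:495],(350,300))
cv2.imwrite("pics/c5.png",c)
E
```

```text
position: [510.1, -105.4, 2.6]
ft_force: [-0.3, 0.1, 6.8]
position: [510.3, -105.4, -9.3]
ft_force: [-0.7, 0.7, 8.1]
t 11.23 now fix [-138.3   48.5] -9.3 yaw to go(tool) -0.01
tool d now [0.6 0.6 4.7] after yaw [0.6 0.6 4.7] F [-0.7  0.7  8.1] q1 -0.20 q6 -0.56 w 85.4
```

View pics/c5.png

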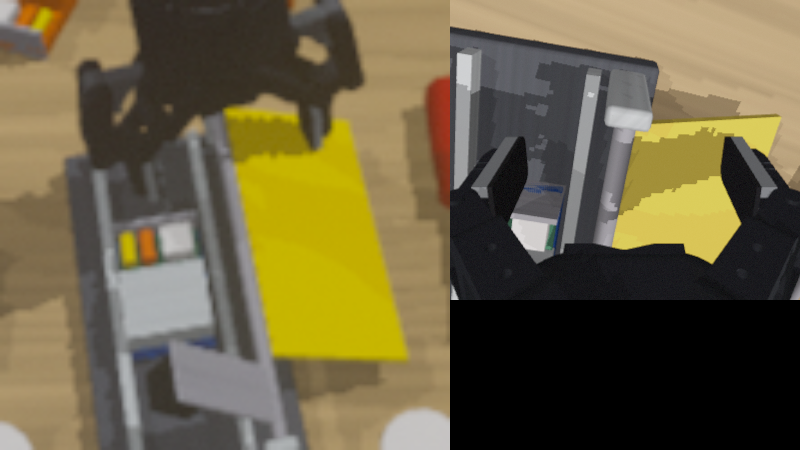

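The pedal is down under the right-hand finger (315,145 in the crop) and the foot is raised well clear. The lane finger tip at (152,200) sits just behind the board's rear edge at (160,220). I'll lower 5 mm more and start pushing along the lane.

```bash
python3 -m inch '[[0,0,0.002,0,100],[0,0,0.002,0,100],[0,0,0.001,0,100],[-0.0039,-0.0007,0,0,100],[-0.0039,-0.0007,0,0,100],[-0.0039,-0.0007,0,0,100],[-0.0039,-0.0007,0,0,100],[-0.0039,-0.0007,0,0,100],[-0.0039,-0.0007,0,0,100],[0,0,0,0,100]]' | egrep 'posi|ft'
python3 -c "
from h import *
togo(-47,48.5,-14)"
python3 -m inch '[[-0.0039,-0.0007,0,0,100],[-0.0039,-0.0007,0,0,100],[-0.0039,-0.0007,0,0,100],[-0.0039,-0.0007,0,0,100],[-0.0039,-0.0007,0,0,100],[-0.0039,-0.0007,0,0,100],[-0.0039,-0.0007,0,0,100],[-0.0039,-0.0007,0,0,100],[-0.0039,-0.0007,0,0,100],[-0.0039,-0.0007,0,0,100]]' | egrep 'posi|ft'
python3 - <<'E'
from h import *;import cv2
togo(-47,48.5,-14)
im=arm.camera("scene")[:,:,::-1];w=arm.camera("wrist")[:,:,::-1]
c=np.zeros((450,800,3),np.uint8);c[:,:450]=cv2.resize(im[195:320,210:335],(450,450));c[:300,450:]=cv2.resize(w[160:460,145:495],(350,300))
cv2.imwrite("pics/c6.png",c)
E
```

```text
position: [532.8, -100.6, -14.9]
ft_force: [-3.1, 3.3, 6.5]
t 12.17 now fix [-115.3   49.1] -14.9 yaw to go(tool) 0.02
tool d now [-67.1 -12.5  -1. ] after yaw [-67.1 -12.5  -0.9] F [-3.1  3.3  6.5] q1 -0.19 q6 -0.55 w 85.3
position: [571.2, -93.5, -15.0]
ft_force: [-6.8, 3.1, 7.1]
t 13.00 now fix [-76.3  49. ] -15.0 yaw to go(tool) 0.01
tool d now [-28.7  -5.6  -1. ] after yaw [-28.7  -5.6  -1. ] F [-6.8  3.1  7.1] q1 -0.16 q6 -0.52 w 85.2
```

View pics/c6.png

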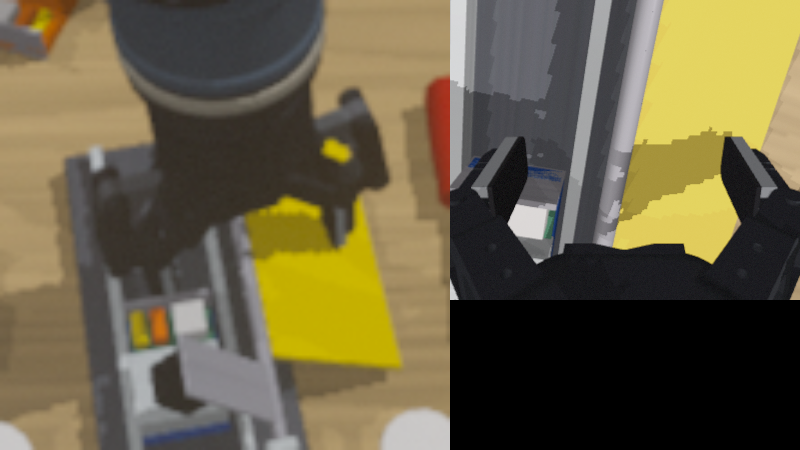

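The board is being pushed under the raised foot: its rear edge is now at (165,300) in the crop and it looks level and straight. I'll continue to the stop, slower at the end.

```bash
python3 -m inch '[[-0.0039,-0.0007,0,0,100],[-0.0039,-0.0007,0,0,100],[-0.0039,-0.0007,0,0,100],[-0.0039,-0.0007,0,0,100],[-0.0039,-0.0007,0,0,100],[-0.001,-0.0002,0,0,100],[-0.001,-0.0002,0,0,100],[0,0,0,0,100],[0,0,0,0,100],[0,0,0,0,100]]' | egrep 'posi|ft'
python3 -m inch '[[-0.002,-0.0003,0,0,100],[-0.001,-0.0002,0,0,100],[-0.001,-0.0002,0,0,100],[0,0,0,0,100],[0,0,0,0,100],[0,0,0,0,100],[0,0,0,0,100],[0,0,0,0,100],[0,0,0,0,100],[0,0,0,0,100]]' | egrep 'posi|ft'
python3 -c "
from h import *
togo(-45,48.5,-14)"
```

```text
position: [592.8, -89.6, -14.9]
ft_force: [-4.4, 3.3, 6.1]
position: [596.7, -88.8, -14.9]
ft_force: [-6.3, 3.0, 5.7]
t 14.77 now fix [-50.3  48.9] -14.9 yaw to go(tool) 0.01
tool d now [-5.1 -1.3 -0.9] after yaw [-5.1 -1.3 -0.9] F [-6.3  3.   5.7] q1 -0.15 q6 -0.51 w 85.5
```

```bash
for i in 1; do python3 -m inch '[[-0.001,-0.0002,0,0,100],[-0.001,-0.0002,0,0,100],[-0.001,-0.0002,0,0,100],[0,0,0,0,100],[0,0,0,0,100],[0,0,0,0,100],[0,0,0,0,100],[0,0,0,0,100],[0,0,0,0,100],[0,0,0,0,100]]' | egrep 'posi|ft'; done
python3 -m inch '[[-0.001,-0.0002,0,0,100],[-0.001,-0.0002,0,0,100],[0,0,0,0,100],[0,0,0,0,100],[0,0,0,0,100],[0,0,0,0,100],[0,0,0,0,100],[0,0,0,0,100],[0,0,0,0,100],[0,0,0,0,100]]' | egrep 'posi|ft'
```

```text
position: [599.7, -88.3, -14.9]
ft_force: [-5.2, 3.2, 6.1]
position: [601.8, -88.0, -14.9]
ft_force: [-5.6, 3.3, 6.4]
```

```bash
python3 -m inch '[[-0.0005,-0.0001,0,0,100],[-0.0005,-0.0001,0,0,100],[-0.0005,-0.0001,0,0,100],[-0.0005,-0.0001,0,0,100],[-0.0005,-0.0001,0,0,100],[-0.0005,-0.0001,0,0,100],[0,0,0,0,100],[0,0,0,0,100],[0,0,0,0,100],[0,0,0,0,100]]' | egrep 'posi|ft'
python3 -c "
from h import *
togo(-45,48.5,-14)"
```

```text
position: [602.7, -88.0, -15.1]
ft_force: [-18.4, 0.4, 15.2]
t 17.27 now fix [-44.2  48.6] -15.1 yaw to go(tool) -0.05
tool d now [ 0.8  0.  -1.1] after yaw [ 0.8 -0.  -1.1] F [-18.4   0.4  15.2] q1 -0.14 q6 -0.50 w 85.7
```

The force jumped to 18 N at TCP x = -44, where the stop was predicted. I'll back off about 6 mm with the pedal still held and check before releasing.

```bash
python3 -m inch '[[0.001,0.0002,0,0,100],[0.001,0.0002,0,0,100],[0.002,0.0003,0,0,100],[0.002,0.0003,0,0,100],[0.002,0.0003,0,0,100],[0,0,0,0,100],[0,0,0,0,100],[0,0,0,0,100],[0,0,0,0,100],[0,0,0,0,100]]' | egrep 'posi|ft'
python3 - <<'E'
from h import *;import cv2
togo(-45,48.5,-14)
im=arm.camera("scene")[:,:,::-1];w=arm.camera("wrist")[:,:,::-1]
c=np.zeros((450,800,3),np.uint8);c[:,:450]=cv2.resize(im[230:330,225:325],(450,450),interpolation=cv2.INTER_CUBIC);c[:300,450:]=cv2.resize(w[160:460,145:495],(350,300))
cv2.imwrite("pics/c7.png",c)
M=[[45,y,38] for y in(-22,22)]+[[-25,y,38] for y in(-22,22)]
print(((proj(F(q,M),"scene")-[225,230])*4.5).round().tolist(),(proj(F(q,M),"wrist")-[145,160]).round().tolist())
E
```

```text
position: [598.6, -89.1, -14.2]
ft_force: [1.4, 5.3, 6.8]
t 18.10 now fix [-48.5  48.4] -14.2 yaw to go(tool) 0.01
tool d now [-3.5 -0.5 -0.2] after yaw [-3.5 -0.5 -0.2] F [1.4 5.3 6.8] q1 -0.15 q6 -0.51 w 85.3
[[113.0, 449.0], [228.0, 425.0], [90.0, 289.0], [200.0, 268.0]] [[-7.0, 314.0], [85.0, 326.0], [-6.0, 193.0], [100.0, 208.0]]
```

View pics/c7.png

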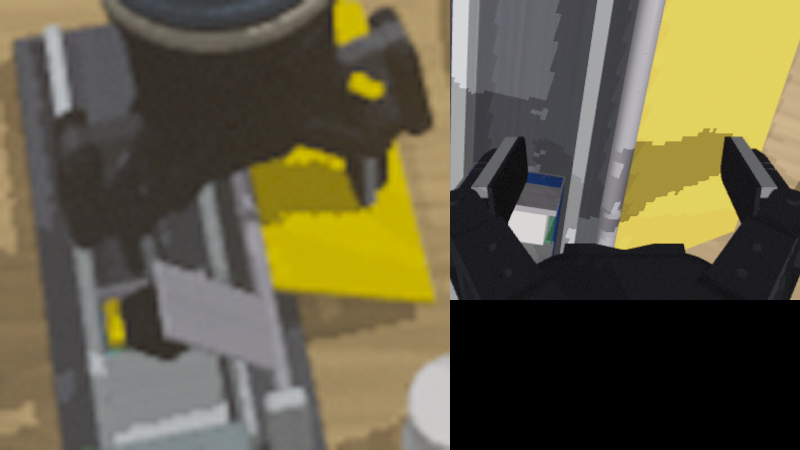

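The board's rear edge is at (100,285) in the crop, against a prediction of (90,289) for home. Fx has gone to about zero, so the finger is off the panel. I'll raise the tool slowly so the clamp closes gently.

```bash
python3 -m inch '[[0,0,-0.004,0,100],[0,0,-0.004,0,100],[0,0,-0.004,0,100],[0,0,-0.004,0,100],[0,0,-0.004,0,100],[0,0,-0.004,0,100],[0,0,-0.004,0,100],[0,0,-0.004,0,100],[0,0,-0.004,0,100],[0,0,-0.004,0,100]]' | egrep 'posi|ft'
python3 -m inch '[[0,0,-0.006,0,100],[0,0,-0.006,0,100],[0,0,-0.008,0,100],[0,0,-0.012,0,100],[0,0,-0.016,0,100],[0,0,-0.02,0,100],[0,0,-0.02,0,100],[0,0,-0.02,0,100],[0,0,-0.02,0,100],[0,0,-0.02,0,100]]' | egrep 'posi|ft'
python3 -m inch '[[0.02,0.02,-0.005,0,100],[0.02,0.03,0,0,100],[0.02,0.03,0,0,100],[0.02,0.03,0,0,100],[0.02,0.03,0,0,100],[0.02,0.03,0,0,100],[0.02,0.03,0,0,100],[0.01,0.03,0,0,100],[0,0.02,0,0,100],[0,0,0,0,100]]' | egrep 'posi|ft'
python3 - <<'E'
from h import *;import cv2
togo(-45,48.5,150)
im=arm.camera("scene")[:,:,::-1];t=arm.camera("top")[:,:,::-1]
c=np.zeros((600,800,3),np.uint8);c[:450,:400]=cv2.resize(im[200:345,210:339],(400,450),interpolation=cv2.INTER_CUBIC);c[:,400:]=cv2.resize(t[150:300,300:400],(400,600),interpolation=cv2.INTER_CUBIC)
cv2.imwrite("pics/c8.png",c)
M=[[45,y,38] for y in(-22,22)]+[[-25,y,38] for y in(-22,22)]
print(((proj(F(q,M),"top")-[300,150])*4+[400,0]).round().tolist(),((proj(F(q,M),"scene")-[210,200])*3.1).round().tolist())
E
```

```text
position: [597.7, -89.7, 25.6]
ft_force: [-0.1, 1.1, -0.1]
position: [597.7, -89.4, 175.1]
ft_force: [0.4, -0.9, -0.7]
position: [368.1, 94.1, 179.3]
ft_force: [-0.3, -0.2, -0.3]
t 20.70 now fix [-241.4  270.7] 179.3 yaw to go(tool) 0.14
tool d now [-154.2 -253.4   29.4] after yaw [-154.8 -253.    29.3] F [-0.3 -0.2 -0.3] q1 0.25 q6 -0.11 w 85.2
[[688.0, 122.0], [620.0, 136.0], [712.0, 228.0], [643.0, 242.0]] [[124.0, 402.0], [203.0, 386.0], [109.0, 292.0], [184.0, 278.0]]
```

View pics/c8.png

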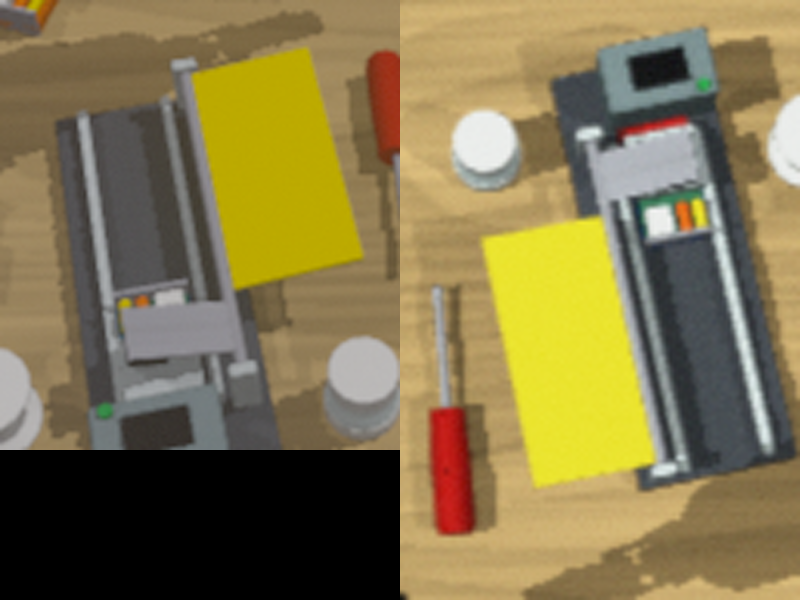

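The top view shows the board's rear edge at (712,232) to (645,242), matching the home prediction. Its front meets the red stop, the clamp is closed on it and the pedal is up. The screwdriver and the jar show no shift and the arm is clear, so I'm handing in.

```bash
python3 -c "
from plant import arm
print(arm.job_done())"
```

```text
the job is handed in; nothing more can be done
None
```

The job is handed in: the board is fully home against the red stop with the clamp closed on it, and the arm is clear after about 21 s; the pictures show nothing else moved.

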